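Clamp an insulator in the ratchet vice

TASK

Stand the larger of the two porcelain bobbin insulators on the bed of the ratchet vice, between the two jaw plates, and let go of it. Then turn the wing knob clockwise until you feel the insulator pinched between both plates, wind on until the pawl has clicked twice more, and let go so that the pawl holds the grip. The porcelain must not be crushed, and the smaller insulator is to be left where it is.

Things in the scene. Friction and masses are not known exactly. Their poses are not given: they have to be found in the camera images.
- vice: ratchet vice fixed to the bench: grey base plate 240 x 100 x 12 mm. Origin: centre of its underside. x along the plate, from the knob end to the anvil end; z up. Knob axis at x -65 mm, y 0. Moving jaw plate's face at x +5 mm at the start; facing it the anvil plate, its face anywhere from x +54 to +67 mm (set by hand with a screw, not measured; does not move in use)
- bed (a point): point on the flat bed (base plate's top, 12 mm above the bench) on the vice's middle line, 24.5 mm past the moving jaw plate's face at its start, axes as the vice's: with its centre here (+-3 mm along x, +-10 mm along y) the insulator fits between the plates. Both plates are 40 mm wide (y -20 to 20 mm), 13.5 to 56.5 mm above the bench; nothing stands at the sides, fingers have room there
- jaw: moving jaw's carriage: goes 9 mm per rad of clockwise knob turn towards the anvil (3.1 mm a tooth). Origin on the vice's middle line, 13.5 mm above the bench, 5 mm behind the unloaded plate face. Plate on springs: once the part is pinched against the anvil 8 N at once, then 1.6 N per mm of carriage travel (up to 9.5 mm). Before that it only slides the part along the bed (about 0.5 N)
- knob (a point): middle of the black wing knob, 73 mm above the bench, on the vertical knob axis. The wing is a bar 50 mm long (along this point's x axis), 14 mm thick (along y), 26 mm high (60 to 86 mm above the bench). Below it a collar 28 mm across, its underside 56 mm above the bench, and the ratchet wheel, 76 mm across, top 36 mm above the bench at the hub
- wheel (a joint): turn of knob and ratchet wheel, rad, 0 at the start, + clockwise from above, at most 3.5. 18 teeth: pawl drops in just before 0.35, 0.70, 1.05 (every 0.349); a loaded wheel let go runs back to the last tooth caught (0.349 k - 0.03). Turning unloaded takes 0.01 to 0.05 N m, with a short kick forward of up to 0.2 as the pawl drops; the pinched part adds 0.072 N m at once, then 0.045 a tooth
- pawl (a joint): sprung pawl at the rim of the ratchet wheel, rad: about 0 when seated between two teeth, rising to about 0.13 on a tooth's crest, from where it snaps back. It needs no handling
- insulator_mid (a point): the larger porcelain bobbin insulator (waisted, white, upright, 42 mm diameter, 46 mm high, about 0.09 kg), loose on the bench; this point is its centre, half-way up, z along its axis. Between the plates it has 7 to 20 mm of play
- insulator_b: the smaller porcelain bobbin insulator (34 mm diameter, 38 mm high), loose, to be left alone; origin at the centre of its underside
Things that resemble listed ones, but are neither listed nor needed, are in the scene too. Leave any turquoise or yellow look-alike of the part that bears insulator_mid alone.

How it is judged:
By the outcome, as a careful person would: the job done as asked, in the order asked, and still so for the second after the job is handed in, with the robot touching nothing.
It also fails if it takes over 72 s, if anything falls off the work surface, if the arm or the gripper's body presses on something with over 40 N, if the wrist force passes 120 N, or if a joint passes its speed limit or range.

ROBOT

A 6-joint arm with a two-finger parallel gripper is mounted at the origin on a cart in front of the work surface, level with it; the furniture and walls round the work are solid. World frame = base frame: x ahead of the robot, y to its left, z up, the work surface at z = 0. Lengths are in m, angles in rad, forces in N, time in s.
With the tool pointing down it reaches from about 0.325 to 0.85 m from the base axis. Payload 15.5 kg.
Tool frame: the origin (TCP) lies midway between the tips of the shut fingers; the grasp point (between the pads) lies pinch_z behind it (pinch_z is the distance from the TCP to the grasp point, in m); z points along the fingers, y is the line along which they close (so a half turn about z gives the same grasp; the last joint's range is limited). The gripper opens to 91 mm and grips with 3 to 60 N. Pads are 32 mm wide; open, the fingers measure 118 mm over their backs; the gripper's body (76 mm by 178 mm) begins 60 mm behind the grasp point.
Start: joints at [-1.242, 0.494, 1.345, -0, 1.302, -0.096], TCP at [0.258, -0.569, 0.214] pointing down, gripper open.
Joint ranges: [-2.91, 2.91], [-0.82, 2.16], [0.22, 2.67], [-1.22, 4.37], [0.12, 2.79], [-3.08, 3.08]. Speed limits (rad/s): [1.89, 1.89, 2.57, 3.01, 3.01, 3.01].

INTERFACE

Orientations are given as a 3x3 rotation matrix whose columns are the frame's x, y, z axes.
In Python, from rig import * gives the robot as it stands.
- The arm moves only by the tool drive_tool, never from a script. Its argument "steps" is a list of rows, each an object of numbers: "jaw": the opening, from 0 (shut) to 1 (fully open); "tx", "ty", "tz": the shift along the tool's x, y, z in units of 200 mm (1.0 is 200 mm); "wx", "wy", "wz": the turn, a rotation vector about the tool's x, y, z in units of 120 degrees (1.0 is 120 degrees). In form: [{"jaw": .., "tx": .., "ty": .., "tz": .., "wx": .., "wy": .., "wz": ..}, ...]. A call has 1 to 10 rows; each row is the pose to reach, as a shift and turn from the pose commanded when the call began, along the tool's axes at that moment; what a row does not reach only later rows make up. A row lasts 1/10 s, in which the tool goes at most 50 mm and 8.59 degrees, less where a joint would pass 70% of its speed; a pose out of reach is approached as far as the arm can. A call with a number of a shift or a turn outside -1 to 1 is refused whole. A call with a gripper value outside its range is refused whole. The fingers move at their own pace and stop on an object; "newtons" is the grip in N (left out, the last holds). Time passes only in rows, so rows that repeat a pose let the fingers close. It gives the time, the measured TCP pose, the force, the opening and the grip force at its end, in the units of the state.
- state(): the state, without advancing time (a new reading comes with each control period).
- read_camera(name): name is "scene" or "top" or "wrist"; returns the picture (480x640x3 uint8, red, green, blue); there is no depth.
- calibration(name): a dict with "intrinsics" (3x3 intrinsics, pixels), "origin" and "attitude" of the camera in the world; the wrist camera has in their place "tool_from_camera" (4x4, takes a point from camera to tool coordinates, whose origin is the TCP and whose axes are the flange's). Camera axes: x right, y down, z forward; pixel columns grow to the right and rows downward; lengths in m; the calibration is good to about 2 mm. A picture is of the moment at which its call begins: read the wrist's pose just before it. calibration takes no time and is no camera call.
- hand_in(): hands the job in; it is judged then, once.
The state is a dict: "time": time; "joint_pos": joint angles; "qvel": joint speeds; "joint_efforts": joint torques, N m; "tcp_pos": TCP position; "eef_rot": TCP orientation; "contact_force": force on the tool from outside, world axes, zero at the start; "wrist_torque": the same for the moment, N m; "grip_width": opening from 0.0 (shut) to 1.0 (fully open); "grasp_force": force on a finger pad.
Only numpy, scipy, OpenCV 4.12 (cv2) and the standard library are available. Lean on these libraries where they do the work, as an engineer would, in place of code of your own. Each camera call takes 0.05 s, during which the arm holds its last target. There are 200 camera calls.

## Working session

There is one attempt and no reset: what is moved stays moved. The work goes in short steps, Python scripts to look and compute and a tool call to move; the robot and the scene stay as the last step left them, time stands still between calls to the robot, and variables do not carry over. Pictures are saved under pics/ and viewed, at most 10 in all, crops included, and the job is handed in when it is done.

Besides the shell and the picture viewer there is one more tool, called after "Call:" as name(argument=value, ...) on one line, values as JSON. drive_tool: Moves the arm, as the interface text tells. Its arguments: {"type":"object","properties":{"steps":{"type":"array"},"newtons":{"type":"number"}},"required":["steps"]}

```bash
ls; mkdir -p pics; python3 - <<'E'
from rig import *
import cv2
s=state();print({k:(v if not hasattr(v,'round') else v) for k,v in s.items()})
for n in ("scene","top"):
    cv2.imwrite(f"pics/{n}1.png",read_camera(n)[:,:,::-1]); print(n,calibration(n))
print(calibration("wrist"))
try: print(pinch_z)
except Exception as e: print(e)
E
```

```text
pics
{'time': 0.0, 'joint_pos': array([-1.24149545e+00,  4.94198655e-01,  1.34611110e+00, -5.03809075e-06,
        1.30253518e+00, -9.54499361e-02]), 'qvel': array([-0.00092343,  0.00122683, -0.00202134, -0.00036505,  0.00046089,
       -0.00028884]), 'joint_efforts': array([ 3.18199505e-03, -8.78812909e+01, -3.81848466e+01,  7.08986912e-02,
        5.33155852e-02, -1.02856538e-04]), 'tcp_pos': array([ 0.25746408, -0.56908598,  0.21333545]), 'eef_rot': array([[ 9.11140921e-01,  4.12094714e-01, -4.09561499e-04],
       [ 4.12094902e-01, -9.11140160e-01,  1.18342347e-03],
       [ 1.14514627e-04, -1.24704376e-03, -9.99999216e-01]]), 'contact_force': array([ 0.2311017 ,  0.4881362 , -0.17282429]), 'wrist_torque': array([-0.03887225,  0.02830685,  0.00513752]), 'grasp_force': 0.0, 'grip_width': 1.0020092635256403}
scene {'intrinsics': array([[438.88846749,   0.        , 324.07723163],
       [  0.        , 438.88846749, 238.87719794],
       [  0.        ,   0.        ,   1.        ]]), 'origin': array([ 0.14338486, -0.49438333,  0.56995413]), 'attitude': array([[ 0.78239582, -0.35397077
[... 339 characters left out ...]
]), 'attitude': array([[-0.01059647, -0.9929049 ,  0.11843806],
       [-0.99983112,  0.01229926,  0.01365538],
       [-0.0150152 , -0.11827336, -0.99286754]])}
{'intrinsics': array([[371.16134068,   0.        , 322.2026453 ],
       [  0.        , 371.16134068, 241.73848534],
       [  0.        ,   0.        ,   1.        ]]), 'tool_from_camera': array([[ 5.85899798e-04, -9.68827535e-01, -2.47735471e-01,
         6.98224220e-02],
       [ 9.99999481e-01,  3.61208016e-04,  9.52432130e-04,
        -4.43441206e-04],
       [-8.33258435e-04, -2.47735901e-01,  9.68827244e-01,
        -1.70221503e-01],
       [ 0.00000000e+00,  0.00000000e+00,  0.00000000e+00,
         1.00000000e+00]])}
0.0188
```

View pics/scene1.png

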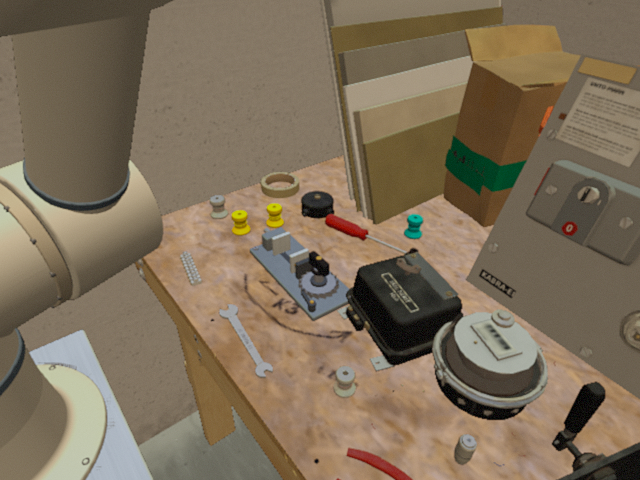

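View pics/top1.png

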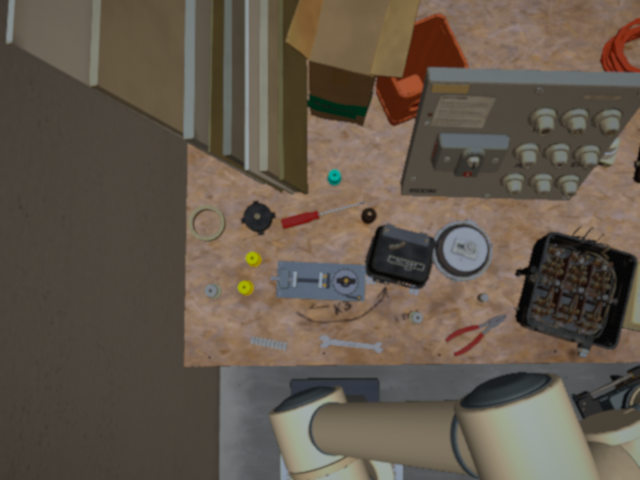

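The top view shows the vice at about (322,281), with the knob end at (346,281). White candidates are top (211,290), (417,317) and (482,297), which match scene (218,207), (345,381) and (465,448). I'll enlarge these.

```bash
python3 - <<'E'
import cv2,numpy as np
s=cv2.imread("pics/scene1.png");t=cv2.imread("pics/top1.png")
def c(im,x,y,w,h,f): return cv2.resize(im[y:y+h,x:x+w],None,fx=f,fy=f,interpolation=cv2.INTER_CUBIC)
a=np.hstack([c(s,193,182,50,50,5),c(s,320,355,50,50,5),c(s,440,423,50,50,5)])
b=np.hstack([c(t,196,275,30,30,250/30),c(t,402,302,30,30,250/30),c(t,467,282,30,30,250/30)])
cv2.imwrite("pics/crop1.png",np.vstack([a,b]))
cv2.imwrite("pics/vice1.png",np.vstack([c(s,245,220,110,100,5)])) 
cv2.imwrite("pics/vice2.png",c(t,270,255,100,50,8))
E
```

```text
(no output)
```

View pics/crop1.png

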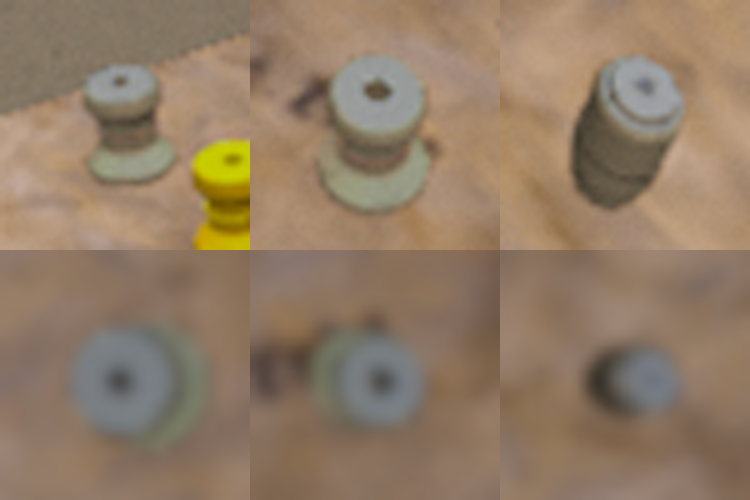

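View pics/vice2.png

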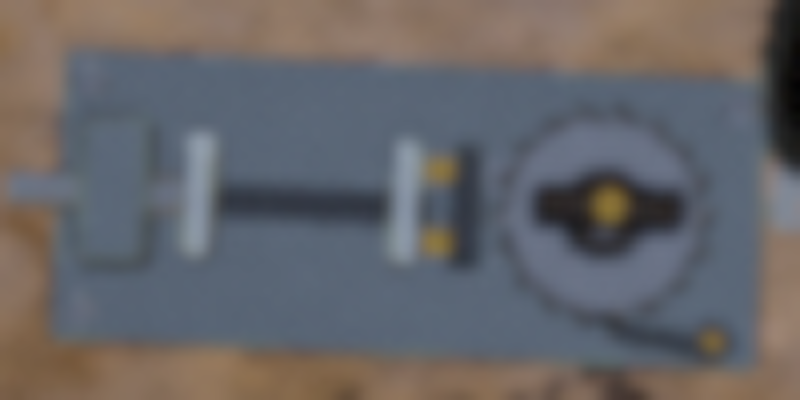

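The larger insulator is the white bobbin at top (211,290) / scene (218,207). Its rim is about 11.8 px across, against 9.8 px for the one at (417,317), which matches 42:34. The one at (482,297) is a plain cylinder, so it's neither. The vice's knob is on the right (world -y) and its anvil on the left.

```bash
cat > h.py <<'E'
from rig import *
import numpy as np, cv2
def ray(n,px,z,T=None):
    c=calibration(n);d=np.linalg.inv(c["intrinsics"])@[px[0],px[1],1]
    if n=="wrist":
        M=c["tool_from_camera"];p,R=T;o=p+R@M[:3,3];d=R@M[:3,:3]@d
    else: o=c["origin"];d=c["attitude"]@d
    return o+d*(z-o[2])/d[2]
def rel(p,yaw,s=None):
    """row numbers to bring the tool (down) to TCP p, tool x at yaw, from the current pose"""
    s=s or state();R=s["eef_rot"];t=R.T@(np.array(p)-s["tcp_pos"])/.2
    c,q=np.cos(yaw),np.sin(yaw);Rt=np.array([[c,q,0],[q,-c,0],[0,0,-1]])
    w=cv2.Rodrigues(R.T@Rt)[0].ravel()/np.radians(120)
    return t.round(4),w.round(4)
E
python3 - <<'E'
from h import *
np.set_printoptions(precision=4,suppress=True)
f=lambda x,y:(270+x/8,255+y/8)
C=[ray("top",f(*p),.012) for p in [(70,48),(765,78),(755,368),(55,340)]]
C=np.array(C);ax=(C[0]+C[3]-C[1]-C[2])/2;print(C,np.linalg.norm(ax),"yaw",np.arctan2(ax[1],ax[0]),"ctr",C.mean(0))
print("knob",ray("top",f(609,205),.088))
for p in [(215,195),(390,200)]:print("plates",ray("top",f(*p),.0565))
print("ins top",ray("top",(210.5,290.8),.046))
print("ins scene top",ray("scene",(193+122/5,182+82/5),.046))
print("ins b",ray("top",(402+130/8.33,302+132/8.33),.038))
E
```

```text
[[ 0.5794  0.1608  0.012 ]
 [ 0.5664 -0.0744  0.012 ]
 [ 0.4689 -0.069   0.012 ]
 [ 0.4808  0.1662  0.012 ]] 0.2355288220509156 yaw 1.517869774361801 ctr [0.5239 0.0459 0.012 ]
knob [ 0.5201 -0.0176  0.088 ]
plates [0.5265 0.1099 0.0565]
plates [0.5242 0.0526 0.0565]
ins top [0.4995 0.3387 0.046 ]
ins scene top [0.5026 0.3366 0.046 ]
ins b [ 0.423  -0.2055  0.038 ]
```

Call:
drive_tool(steps=[{"jaw":1,"tx":0.74,"ty":-0.91,"tz":-0.15},{"jaw":1,"tx":0.74,"ty":-0.91,"tz":-0.15},{"jaw":1,"tx":0.74,"ty":-0.91,"tz":-0.15},{"jaw":1,"tx":0.74,"ty":-0.91,"tz":-0.15},{"jaw":1,"tx":0.74,"ty":-0.91,"tz":-0.15},{"jaw":1,"tx":0.74,"ty":-0.91,"tz":-0.15}])

```text
schema error: expected keys jaw, tx, ty, tz, wx, wy, wz
```

Call:
drive_tool(steps=[{"jaw":1,"tx":0.74,"ty":-0.91},{"jaw":1,"tx":0.74,"ty":-0.91},{"jaw":1,"tx":0.74,"ty":-0.91},{"jaw":1,"tx":0.74,"ty":-0.91},{"jaw":1,"tx":0.74,"ty":-0.91},{"jaw":1,"tx":0.74,"ty":-0.91}])

```text
schema error: expected keys jaw, tx, ty, tz, wx, wy, wz
```

Call:
drive_tool(steps=[{"jaw":1,"tx":0.74,"ty":-0.91},{"jaw":1,"tx":0.74,"ty":-0.91},{"jaw":1,"tx":0.74,"ty":-0.91},{"jaw":1,"tx":0.74,"ty":-0.91},{"jaw":1,"tx":0.74,"ty":-0.91},{"jaw":1,"tx":0.74,"ty":-0.91}])

```text
schema error: expected keys jaw, tx, ty, tz, wx, wy, wz
```

```bash
python3 - <<'E'
from h import *
s=state();print(s["time"],s["tcp_pos"],s["joint_pos"]);print(rel((.500,.318,.17),1.518))
E
```

```text
0.1 [ 0.25744136 -0.56917289  0.21342958] [-1.24155717e+00  4.94089807e-01  1.34603294e+00 -3.80493707e-05
  1.30247260e+00 -9.54811363e-02]
(array([ 2.9329, -3.5418,  0.2209]), array([-4.00e-04, -3.00e-04, -5.22e-01]))
```

All keys are needed.

Call:
drive_tool(steps=[{"jaw":1,"tx":0.74,"ty":-0.91,"tz":-0.15,"wx":0,"wy":0,"wz":0},{"jaw":1,"tx":0.74,"ty":-0.91,"tz":-0.15,"wx":0,"wy":0,"wz":0},{"jaw":1,"tx":0.74,"ty":-0.91,"tz":-0.15,"wx":0,"wy":0,"wz":0},{"jaw":1,"tx":0.74,"ty":-0.91,"tz":-0.15,"wx":0,"wy":0,"wz":0},{"jaw":1,"tx":0.74,"ty":-0.91,"tz":-0.15,"wx":0,"wy":0,"wz":0},{"jaw":1,"tx":0.74,"ty":-0.91,"tz":-0.15,"wx":0,"wy":0,"wz":0}])

```text
time: 0.7
tcp_pos: [0.3179, -0.3387, 0.2444]
eef_rot: [[0.91, 0.415, 0.0], [0.415, -0.91, 0.001], [0.001, -0.001, -1.0]]
contact_force: [-0.6, -1.0, 0.8]
grip_width: 1.004
grasp_force: 0.0
```

Call:
drive_tool(steps=[{"jaw":1,"tx":0.74,"ty":-0.91,"tz":0,"wx":0,"wy":0,"wz":0},{"jaw":1,"tx":0.74,"ty":-0.91,"tz":0,"wx":0,"wy":0,"wz":0},{"jaw":1,"tx":0.74,"ty":-0.91,"tz":0,"wx":0,"wy":0,"wz":0},{"jaw":1,"tx":0.74,"ty":-0.91,"tz":0,"wx":0,"wy":0,"wz":0},{"jaw":1,"tx":0.74,"ty":-0.91,"tz":0,"wx":0,"wy":0,"wz":0},{"jaw":1,"tx":0.74,"ty":-0.91,"tz":0,"wx":0,"wy":0,"wz":0}])

```text
time: 1.3
tcp_pos: [0.3776, -0.1128, 0.2438]
eef_rot: [[0.91, 0.415, -0.0], [0.415, -0.91, 0.001], [0.0, -0.001, -1.0]]
contact_force: [-0.5, -0.4, -0.2]
grip_width: 1.0
grasp_force: 0.0
```

Call:
drive_tool(steps=[{"jaw":1,"tx":0.74,"ty":-0.91,"tz":0,"wx":0,"wy":0,"wz":0},{"jaw":1,"tx":0.74,"ty":-0.91,"tz":0,"wx":0,"wy":0,"wz":0},{"jaw":1,"tx":0.74,"ty":-0.91,"tz":0,"wx":0,"wy":0,"wz":0},{"jaw":1,"tx":0.74,"ty":-0.91,"tz":0,"wx":0,"wy":0,"wz":0},{"jaw":1,"tx":0.74,"ty":-0.91,"tz":0,"wx":0,"wy":0,"wz":0},{"jaw":1,"tx":0.74,"ty":-0.91,"tz":0,"wx":0,"wy":0,"wz":0}])

```text
time: 1.9
tcp_pos: [0.4384, 0.1136, 0.2437]
eef_rot: [[0.91, 0.415, 0.0], [0.415, -0.91, 0.001], [0.001, -0.0, -1.0]]
contact_force: [-0.3, -0.1, 0.1]
grip_width: 1.002
grasp_force: 0.0
```

```bash
python3 - <<'E'
from h import *
s=state();print(s["time"],s["tcp_pos"],s["joint_pos"]);print(rel((.500,.318,.17),1.518))
E
```

```text
1.9 [0.43844871 0.11360706 0.24366023] [1.21141301e-01 2.17025982e-01 1.70538129e+00 5.74101186e-04
 1.21867064e+00 1.26379591e+00]
(array([ 0.7039, -0.802 ,  0.369 ]), array([ 0.000e+00, -4.000e-04, -5.205e-01]))
```

Call:
drive_tool(steps=[{"jaw":1,"tx":0.7,"ty":-0.8,"tz":0.37,"wx":0,"wy":0,"wz":-0.52},{"jaw":1,"tx":0.7,"ty":-0.8,"tz":0.37,"wx":0,"wy":0,"wz":-0.52},{"jaw":1,"tx":0.7,"ty":-0.8,"tz":0.37,"wx":0,"wy":0,"wz":-0.52},{"jaw":1,"tx":0.7,"ty":-0.8,"tz":0.37,"wx":0,"wy":0,"wz":-0.52},{"jaw":1,"tx":0.7,"ty":-0.8,"tz":0.37,"wx":0,"wy":0,"wz":-0.52},{"jaw":1,"tx":0.7,"ty":-0.8,"tz":0.37,"wx":0,"wy":0,"wz":-0.52},{"jaw":1,"tx":0.7,"ty":-0.8,"tz":0.37,"wx":0,"wy":0,"wz":-0.52},{"jaw":1,"tx":0.7,"ty":-0.8,"tz":0.37,"wx":0,"wy":0,"wz":-0.52},{"jaw":1,"tx":0.7,"ty":-0.8,"tz":0.37,"wx":0,"wy":0,"wz":-0.52}])

```text
time: 2.8
tcp_pos: [0.4995, 0.3132, 0.1695]
eef_rot: [[0.057, 0.998, -0.0], [0.998, -0.057, -0.001], [-0.001, -0.0, -1.0]]
contact_force: [-0.1, 0.4, -0.4]
grip_width: 1.0
grasp_force: 0.0
```

```bash
python3 - <<'E'
from h import *
s=state();im=read_camera("wrist");np.savez("w1",p=s["tcp_pos"],R=s["eef_rot"])
print(s["time"],s["tcp_pos"],s["joint_pos"],s["eef_rot"][:,0])
cv2.imwrite("pics/w1.png",im[:,:,::-1])
E
```

```text
2.8 [0.49948989 0.31321916 0.16953315] [ 4.59001483e-01  4.90049192e-01  1.48948249e+00 -3.12211569e-04
  1.16265026e+00  5.16309781e-01] [ 5.71530256e-02  9.98365284e-01 -5.40073121e-04]
```

View pics/w1.png

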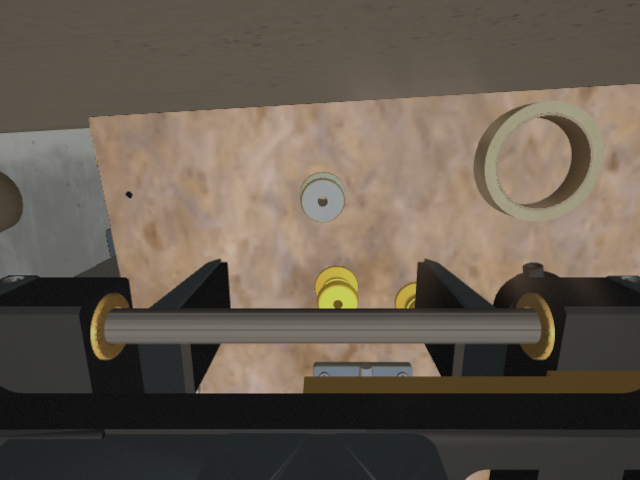

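The wrist view shows the white insulator alone, with its top hole at (322,202). The nearest yellow one is at (337,297), and the tape ring is at (540,160).

```bash
python3 - <<'E'
from h import *
w=np.load("w1.npz");T=(w["p"],w["R"])
p=ray("wrist",(322.5,201.5),.045,T);print(p,ray("wrist",(339,299),.04,T),ray("wrist",(540,160),.02,T))
print("rim dia",ray("wrist",(344,200),.046,T)-ray("wrist",(301,200),.046,T))
print(rel((p[0],p[1],.006),1.518))
E
```

```text
[0.50143444 0.34068771 0.045     ] [0.51090654 0.25425978 0.04      ] [0.68601276 0.36175561 0.02      ]
rim dia [ 0.03409237 -0.00193154  0.        ]
(array([0.1373, 0.0022, 0.8181]), array([-0.0001,  0.0002, -0.003 ]))
```

Call:
drive_tool(steps=[{"jaw":1,"tx":0.135,"ty":0,"tz":0.2,"wx":0,"wy":0,"wz":0},{"jaw":1,"tx":0.135,"ty":0,"tz":0.4,"wx":0,"wy":0,"wz":0},{"jaw":1,"tx":0.135,"ty":0,"tz":0.6,"wx":0,"wy":0,"wz":0},{"jaw":1,"tx":0.135,"ty":0,"tz":0.72,"wx":0,"wy":0,"wz":0},{"jaw":1,"tx":0.135,"ty":0,"tz":0.8,"wx":0,"wy":0,"wz":0},{"jaw":1,"tx":0.135,"ty":0,"tz":0.81,"wx":0,"wy":0,"wz":0},{"jaw":1,"tx":0.135,"ty":0,"tz":0.81,"wx":0,"wy":0,"wz":0}])

```text
time: 3.55
tcp_pos: [0.5006, 0.341, 0.0079]
eef_rot: [[0.058, 0.998, -0.0], [0.998, -0.058, -0.0], [-0.0, -0.0, -1.0]]
contact_force: [0.6, -0.3, 0.9]
grip_width: 1.0
grasp_force: 0.0
```

Call:
drive_tool(steps=[{"jaw":0.6,"tx":0,"ty":0,"tz":0,"wx":0,"wy":0,"wz":0},{"jaw":0.4,"tx":0,"ty":0,"tz":0,"wx":0,"wy":0,"wz":0},{"jaw":0.2,"tx":0,"ty":0,"tz":0,"wx":0,"wy":0,"wz":0},{"jaw":0.2,"tx":0,"ty":0,"tz":0,"wx":0,"wy":0,"wz":0},{"jaw":0.2,"tx":0,"ty":0,"tz":0,"wx":0,"wy":0,"wz":0},{"jaw":0.2,"tx":0,"ty":0,"tz":0,"wx":0,"wy":0,"wz":0},{"jaw":0.2,"tx":0,"ty":0,"tz":0,"wx":0,"wy":0,"wz":0},{"jaw":0.2,"tx":0,"ty":0,"tz":0,"wx":0,"wy":0,"wz":0}], newtons=12)

```text
time: 4.35
tcp_pos: [0.5003, 0.3414, 0.0079]
eef_rot: [[0.057, 0.998, 0.0], [0.998, -0.057, 0.0], [0.0, 0.0, -1.0]]
contact_force: [-0.0, 0.3, 1.1]
grip_width: 0.424
grasp_force: 12.0
```

Call:
drive_tool(steps=[{"jaw":0.2,"tx":0,"ty":0,"tz":-0.15,"wx":0,"wy":0,"wz":0},{"jaw":0.2,"tx":0,"ty":0,"tz":-0.4,"wx":0,"wy":0,"wz":0},{"jaw":0.2,"tx":-0.15,"ty":0,"tz":-0.65,"wx":0,"wy":0,"wz":0},{"jaw":0.2,"tx":-0.4,"ty":0.05,"tz":-0.85,"wx":0,"wy":0,"wz":0},{"jaw":0.2,"tx":-0.65,"ty":0.05,"tz":-0.92,"wx":0,"wy":0,"wz":0},{"jaw":0.2,"tx":-0.9,"ty":0.05,"tz":-0.92,"wx":0,"wy":0,"wz":0},{"jaw":0.2,"tx":-1,"ty":0.1,"tz":-0.92,"wx":0,"wy":0,"wz":0}])

```text
time: 5.05
tcp_pos: [0.5079, 0.1387, 0.193]
eef_rot: [[0.057, 0.998, 0.001], [0.998, -0.057, 0.0], [0.0, 0.001, -1.0]]
contact_force: [1.6, -0.1, -1.3]
grip_width: 0.426
grasp_force: 11.9
```

Call:
drive_tool(steps=[{"jaw":0.2,"tx":-0.2,"ty":0.05,"tz":0,"wx":0,"wy":0,"wz":0},{"jaw":0.2,"tx":-0.4,"ty":0.1,"tz":0,"wx":0,"wy":0,"wz":0},{"jaw":0.2,"tx":-0.65,"ty":0.12,"tz":0,"wx":0,"wy":0,"wz":0},{"jaw":0.2,"tx":-0.85,"ty":0.12,"tz":0,"wx":0,"wy":0,"wz":0},{"jaw":0.2,"tx":-0.97,"ty":0.12,"tz":0,"wx":0,"wy":0,"wz":0},{"jaw":0.2,"tx":-1,"ty":0.12,"tz":0,"wx":0,"wy":0,"wz":0},{"jaw":0.2,"tx":-1,"ty":0.12,"tz":0,"wx":0,"wy":0,"wz":0}])

```text
time: 5.75
tcp_pos: [0.5213, -0.0609, 0.1918]
eef_rot: [[0.058, 0.998, -0.0], [0.998, -0.058, 0.0], [0.0, -0.0, -1.0]]
contact_force: [0.1, 0.4, -1.6]
grip_width: 0.425
grasp_force: 11.9
```

```bash
python3 - <<'E'
from h import *
s=state();im=read_camera("wrist");np.savez("w2",p=s["tcp_pos"],R=s["eef_rot"])
print(s["time"],s["tcp_pos"],s["joint_pos"],s["eef_rot"][:,0],s["grip_width"],s["grasp_force"])
cv2.imwrite("pics/w2.png",im[:,:,::-1])
cv2.imwrite("pics/w2c.png",cv2.resize(im[20:320,140:500,::-1],None,fx=2,fy=2,interpolation=cv2.INTER_CUBIC))
E
```

```text
5.75 [ 0.5212708  -0.06094675  0.19180016] [-2.30263805e-01  3.78631068e-01  1.61968753e+00  1.05235336e-04
  1.14356558e+00 -1.71846372e-01] [5.84277757e-02 9.98291628e-01 1.44205740e-04] 0.42520364821091766 11.918458267573442
```

View pics/w2c.png

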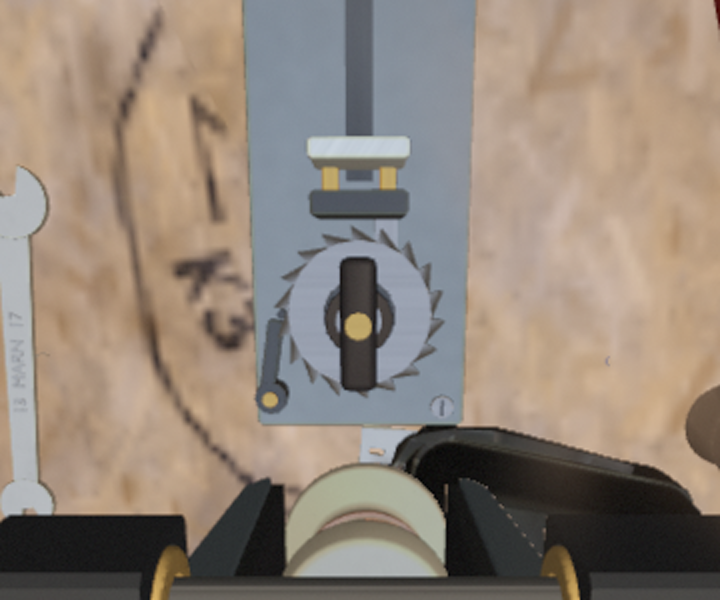

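The wrist crop shows the vice: knob button at crop (358,326), moving plate's front top edge at row 136, pawl at (272,395), and the wing in line with the vice. The insulator is held straight.

```bash
python3 - <<'E'
from h import *
w=np.load("w2.npz");T=(w["p"],w["R"]);f=lambda x,y:(140+x/2,20+y/2)
k=ray("wrist",f(358,325),.0865,T);print("knob",k)
a,b=ray("wrist",f(358,258),.086,T),ray("wrist",f(358,390),.086,T);print("wing",a-b,np.linalg.norm(a-b),(a+b)/2)
L=[ray("wrist",f(*q),.012,T) for q in [(245,0),(260,424),(475,0),(463,424)]];m0,m1=(L[0]+L[2])/2,(L[1]+L[3])/2
d=(m0-m1)/np.linalg.norm(m0-m1);print("mid",m0,m1,"width",np.linalg.norm(L[1]-L[3]),"yaw",np.arctan2(d[1],d[0]))
pl=ray("wrist",f(358,136),.0565,T);print("plate",pl)
e=m1;print("centre from end",e+d*.12,"from knob",k+d*.065,"from plate",pl-d*.005)
u=k+d*.0945;v=pl+d*.0245;print("bed",u,v)
E
```

```text
knob [ 0.52164867 -0.01645983  0.0865    ]
wing [0.00289526 0.04818229 0.        ] 0.04826920204276026 [ 0.52163199 -0.01666826  0.086     ]
mid [0.52962228 0.11243666 0.012     ] [ 0.51945999 -0.07082061  0.012     ] width 0.0981560115803904 yaw 1.5153994178653925
plate [0.52555207 0.05264166 0.0565    ]
centre from end [0.52610422 0.04899531 0.012     ] from knob [0.52524762 0.04844046 0.0865    ] from plate [0.52527523 0.04764933 0.0565    ]
bed [0.526881   0.07789521 0.0865    ] [0.5269086  0.07710408 0.0565    ]
```

Call:
drive_tool(steps=[{"jaw":0.2,"tx":0.25,"ty":0,"tz":0,"wx":0,"wy":0,"wz":0},{"jaw":0.2,"tx":0.5,"ty":-0.01,"tz":0.1,"wx":0,"wy":0,"wz":0},{"jaw":0.2,"tx":0.65,"ty":-0.012,"tz":0.25,"wx":0,"wy":0,"wz":0},{"jaw":0.2,"tx":0.7,"ty":-0.012,"tz":0.4,"wx":0,"wy":0,"wz":0},{"jaw":0.2,"tx":0.7,"ty":-0.012,"tz":0.5,"wx":0,"wy":0,"wz":0},{"jaw":0.2,"tx":0.7,"ty":-0.012,"tz":0.54,"wx":0,"wy":0,"wz":0},{"jaw":0.2,"tx":0.7,"ty":-0.012,"tz":0.54,"wx":0,"wy":0,"wz":0}])

```text
time: 6.5
tcp_pos: [0.5263, 0.0802, 0.0833]
eef_rot: [[0.056, 0.998, -0.002], [0.998, -0.056, 0.0], [-0.0, -0.002, -1.0]]
contact_force: [-0.3, -0.2, -1.2]
grip_width: 0.423
grasp_force: 11.9
```

```bash
python3 - <<'E'
from h import *
print(state()["contact_force"],rel((.527,.0785,.0203),1.515))
a=read_camera("scene")[:,:,::-1];b=read_camera("wrist")[:,:,::-1]
cv2.imwrite("pics/p1.png",np.hstack([cv2.resize(a[190:330,225:365],(400,400),interpolation=2),cv2.resize(b[140:340,220:420],(400,400),interpolation=2)]))
E
```

```text
[-0.31381129 -0.20389297 -1.19539878] (array([-0.0085,  0.0043,  0.315 ]), array([-0.0008,  0.    , -0.0001]))
```

View pics/p1.png

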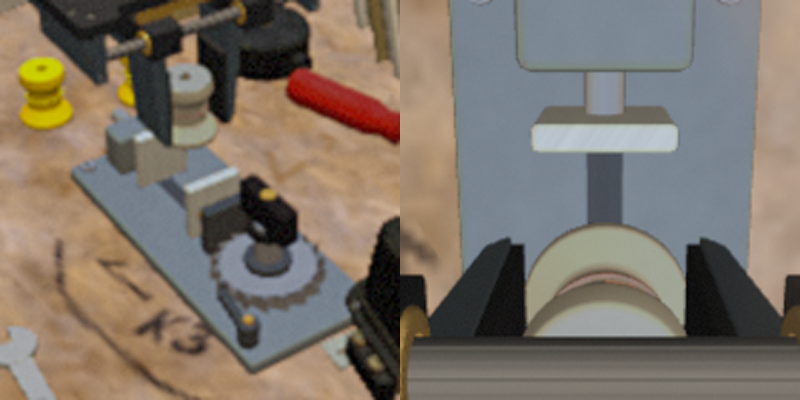

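The insulator hangs centred over the bed slot, clear of the anvil plate. Lowering it now.

Call:
drive_tool(steps=[{"jaw":0.2,"tx":-0.008,"ty":0.004,"tz":0.08,"wx":0,"wy":0,"wz":0},{"jaw":0.2,"tx":-0.008,"ty":0.004,"tz":0.16,"wx":0,"wy":0,"wz":0},{"jaw":0.2,"tx":-0.008,"ty":0.004,"tz":0.24,"wx":0,"wy":0,"wz":0},{"jaw":0.2,"tx":-0.008,"ty":0.004,"tz":0.29,"wx":0,"wy":0,"wz":0},{"jaw":0.2,"tx":-0.008,"ty":0.004,"tz":0.312,"wx":0,"wy":0,"wz":0},{"jaw":0.2,"tx":-0.008,"ty":0.004,"tz":0.312,"wx":0,"wy":0,"wz":0}])

```text
time: 7.2
tcp_pos: [0.5279, 0.0778, 0.0217]
eef_rot: [[0.057, 0.998, 0.0], [0.998, -0.057, 0.0], [0.0, 0.0, -1.0]]
contact_force: [0.8, 0.5, -1.5]
grip_width: 0.425
grasp_force: 11.9
```

Call:
drive_tool(steps=[{"jaw":0.2,"tx":0,"ty":0,"tz":0.006,"wx":0,"wy":0,"wz":0},{"jaw":0.2,"tx":0,"ty":0,"tz":0.009,"wx":0,"wy":0,"wz":0},{"jaw":0.2,"tx":0,"ty":0,"tz":0.009,"wx":0,"wy":0,"wz":0}])

```text
time: 7.5
tcp_pos: [0.528, 0.0779, 0.0201]
eef_rot: [[0.057, 0.998, 0.001], [0.998, -0.057, 0.0], [0.0, 0.001, -1.0]]
contact_force: [-0.5, 0.7, -1.4]
grip_width: 0.428
grasp_force: 11.9
```

Call:
drive_tool(steps=[{"jaw":0.2,"tx":0,"ty":0,"tz":0.004,"wx":0,"wy":0,"wz":0},{"jaw":0.45,"tx":0,"ty":0,"tz":0.004,"wx":0,"wy":0,"wz":0},{"jaw":0.55,"tx":0,"ty":0,"tz":0.004,"wx":0,"wy":0,"wz":0},{"jaw":0.75,"tx":0,"ty":0,"tz":0.004,"wx":0,"wy":0,"wz":0},{"jaw":0.85,"tx":0,"ty":0,"tz":0.004,"wx":0,"wy":0,"wz":0},{"jaw":0.85,"tx":0,"ty":0,"tz":0.004,"wx":0,"wy":0,"wz":0},{"jaw":0.85,"tx":0,"ty":0,"tz":-0.2,"wx":0,"wy":0,"wz":0},{"jaw":0.85,"tx":0,"ty":0,"tz":-0.45,"wx":0,"wy":0,"wz":0},{"jaw":0.85,"tx":0,"ty":0,"tz":-0.65,"wx":0,"wy":0,"wz":0},{"jaw":0.85,"tx":0,"ty":0,"tz":-0.65,"wx":0,"wy":0,"wz":0}])

```text
time: 8.5
tcp_pos: [0.5304, 0.078, 0.1547]
eef_rot: [[0.057, 0.998, 0.008], [0.998, -0.057, 0.0], [0.001, 0.008, -1.0]]
contact_force: [0.1, -1.0, -0.2]
grip_width: 0.848
grasp_force: 0.0
```

```bash
python3 - <<'E'
from h import *
s=state();print(s["contact_force"],s["wrist_torque"],s["joint_pos"],rel((.522,-.0165,.066),1.515))
a=read_camera("scene")[:,:,::-1];s=state();np.savez("w3",p=s["tcp_pos"],R=s["eef_rot"]);b=read_camera("wrist")[:,:,::-1]
cv2.imwrite("pics/w3.png",b)
cv2.imwrite("pics/p2.png",np.hstack([cv2.resize(a[190:330,225:365],(400,400),interpolation=2),cv2.resize(b[140:340,220:420],(400,400),interpolation=2)]))
E
```

```text
[ 0.08414548 -1.00410765 -0.24627952] [ 0.01327181 -0.10329476 -0.05620741] [3.45884381e-02 4.35475789e-01 1.64451461e+00 4.50161946e-05
 1.05340778e+00 9.14295033e-02] (array([-0.4745, -0.0188,  0.4431]), array([ 0.0039, -0.0004, -0.0005]))
```

View pics/p2.png

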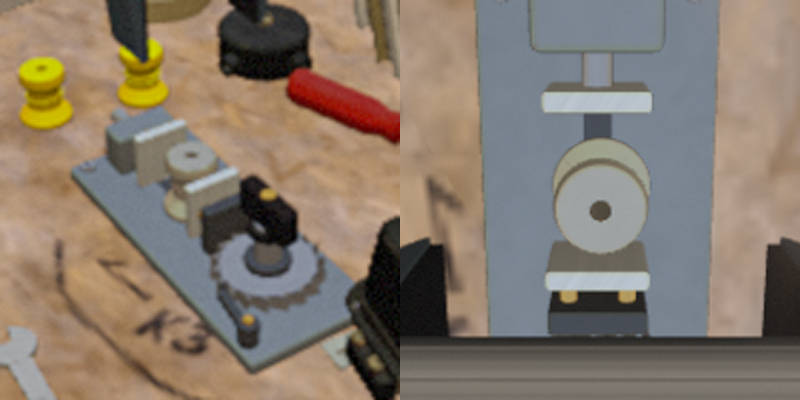

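The insulator stands upright between the plates and the fingers are clear. I'll estimate the gap to predict the pinch angle, then move to the knob.

```bash
python3 - <<'E'
from h import *
w=np.load("w3.npz");T=(w["p"],w["R"]);f=lambda x,y:(220+(x-400)/2,140+y/2)
a=ray("wrist",f(597,111),.0565,T);b=ray("wrist",f(597,272),.0565,T);print(a,b)
g=np.linalg.norm(a-b)*1e3;print("gap",g,"pinch rad",(g-42)/9)
print("ins",ray("wrist",f(600,211),.058,T),"tilt chk t",state()["time"])
E
```

```text
[0.52923021 0.11411336 0.0565    ] [0.52565083 0.05321492 0.0565    ]
gap 61.00354853104537 pinch rad 2.1115053923383744
ins [0.52818804 0.07742136 0.058     ] tilt chk t 8.6
```

Call:
drive_tool(steps=[{"jaw":0.6,"tx":-0.2,"ty":-0.01,"tz":0,"wx":0,"wy":0,"wz":0},{"jaw":0.4,"tx":-0.4,"ty":-0.018,"tz":0,"wx":0,"wy":0,"wz":0},{"jaw":0.4,"tx":-0.474,"ty":-0.018,"tz":0.1,"wx":0,"wy":0,"wz":0},{"jaw":0.4,"tx":-0.474,"ty":-0.018,"tz":0.1,"wx":0,"wy":0,"wz":0},{"jaw":0.4,"tx":-0.474,"ty":-0.018,"tz":0.1,"wx":0,"wy":0,"wz":0}])

```text
time: 9.1
tcp_pos: [0.5179, -0.0163, 0.1287]
eef_rot: [[0.058, 0.998, -0.003], [0.998, -0.058, 0.001], [0.0, -0.003, -1.0]]
contact_force: [-0.3, 1.0, 0.4]
grip_width: 0.445
grasp_force: 0.0
```

```bash
python3 - <<'E'
from h import *
s=state();print(s["time"],s["tcp_pos"],s["wrist_torque"],s["contact_force"],s["joint_pos"],s["grip_width"],rel((.5218,-.0166,.0645),1.515))
E
```

```text
9.1 [ 0.51785893 -0.0163134   0.12869212] [ 0.015804   -0.09014532 -0.04019659] [-0.26538626  0.99593758  0.3641981 ] [-1.46926251e-01  4.53807574e-01  1.70623585e+00  2.58660152e-04
  9.84434127e-01 -8.92982863e-02] 0.4451113116469346 (array([-0.0004,  0.0207,  0.3209]), array([-0.0014, -0.0002, -0.0009]))
```

Call:
drive_tool(steps=[{"jaw":0.4,"tx":0,"ty":0.01,"tz":0.05,"wx":0,"wy":0,"wz":0},{"jaw":0.4,"tx":0,"ty":0.015,"tz":0.1,"wx":0,"wy":0,"wz":0},{"jaw":0.4,"tx":0,"ty":0.015,"tz":0.1,"wx":0,"wy":0,"wz":0},{"jaw":0.4,"tx":0,"ty":0.015,"tz":0.1,"wx":0,"wy":0,"wz":0}])

```text
time: 9.5
tcp_pos: [0.5215, -0.0163, 0.1094]
eef_rot: [[0.056, 0.998, -0.001], [0.998, -0.056, 0.0], [0.0, -0.001, -1.0]]
contact_force: [-0.2, 0.0, -0.1]
grip_width: 0.403
grasp_force: 0.0
```

```bash
python3 - <<'E'
from h import *
s=state();print(s["tcp_pos"],s["qvel"].round(3),s["wrist_torque"],s["grip_width"],rel((.5218,-.0166,.0645),1.515))
E
```

```text
[ 0.52153977 -0.01630408  0.10939577] [-0.004 -0.013 -0.006  0.     0.004 -0.002] [ 0.01421889 -0.09740806  0.04089469] 0.4029455284537496 (array([-0.0014,  0.0016,  0.2245]), array([-0.0004, -0.    , -0.0002]))
```

Call:
drive_tool(steps=[{"jaw":0.4,"tx":0,"ty":0.001,"tz":0.08,"wx":0,"wy":0,"wz":0},{"jaw":0.4,"tx":0,"ty":0.001,"tz":0.16,"wx":0,"wy":0,"wz":0},{"jaw":0.4,"tx":0,"ty":0.001,"tz":0.22,"wx":0,"wy":0,"wz":0},{"jaw":0.4,"tx":0,"ty":0.001,"tz":0.22,"wx":0,"wy":0,"wz":0},{"jaw":0.4,"tx":0,"ty":0.001,"tz":0.22,"wx":0,"wy":0,"wz":0}])

```text
time: 10.0
tcp_pos: [0.522, -0.0167, 0.066]
eef_rot: [[0.057, 0.998, -0.0], [0.998, -0.057, 0.0], [0.0, -0.0, -1.0]]
contact_force: [0.6, -0.2, 0.2]
grip_width: 0.4
grasp_force: 0.0
```

Call:
drive_tool(steps=[{"jaw":0.2,"tx":0,"ty":0,"tz":0,"wx":0,"wy":0,"wz":0},{"jaw":0.1,"tx":0,"ty":0,"tz":0,"wx":0,"wy":0,"wz":0},{"jaw":0,"tx":0,"ty":0,"tz":0,"wx":0,"wy":0,"wz":0},{"jaw":0,"tx":0,"ty":0,"tz":0,"wx":0,"wy":0,"wz":0},{"jaw":0,"tx":0,"ty":0,"tz":0,"wx":0,"wy":0,"wz":0},{"jaw":0,"tx":0,"ty":0,"tz":0,"wx":0,"wy":0,"wz":0}], newtons=25)

```text
time: 10.6
tcp_pos: [0.5213, -0.0168, 0.0661]
eef_rot: [[0.057, 0.998, -0.001], [0.998, -0.057, 0.0], [-0.0, -0.001, -1.0]]
contact_force: [-4.9, 0.9, 8.5]
grip_width: 0.148
grasp_force: 25.0
```

```bash
cat > tq.py <<'E'
from h import *
import sys
r=[]
for i in range(int(sys.argv[1]) if len(sys.argv)>1 else 6):
    read_camera("wrist");s=state();r.append([s["wrist_torque"][2],s["joint_efforts"][5]])
r=np.array(r);R=s["eef_rot"]
print("t",s["time"],"yaw",np.arctan2(R[1,0],R[0,0]).round(4),"j6",s["joint_pos"][5].round(3),"tcp",s["tcp_pos"].round(4),"F",s["contact_force"].round(1),"tq",r.mean(0).round(4),r.std(0).round(4),"grip",round(s["grip_width"],3))
E
python3 tq.py
```

```text
t 10.9 yaw 1.5139 j6 -0.09 tcp [ 0.5213 -0.0167  0.0661] F [-4.2 -0.3  9.3] tq [0.0151 0.0072] [0.0303 0.0001] grip 0.152
```

Call:
drive_tool(steps=[{"jaw":0,"tx":0,"ty":-0.003,"tz":-0.004,"wx":0,"wy":0,"wz":0},{"jaw":0,"tx":0,"ty":-0.003,"tz":-0.004,"wx":0,"wy":0,"wz":0.03},{"jaw":0,"tx":0,"ty":-0.003,"tz":-0.004,"wx":0,"wy":0,"wz":0.06},{"jaw":0,"tx":0,"ty":-0.003,"tz":-0.004,"wx":0,"wy":0,"wz":0.09},{"jaw":0,"tx":0,"ty":-0.003,"tz":-0.004,"wx":0,"wy":0,"wz":0.12},{"jaw":0,"tx":0,"ty":-0.003,"tz":-0.004,"wx":0,"wy":0,"wz":0.15},{"jaw":0,"tx":0,"ty":-0.003,"tz":-0.004,"wx":0,"wy":0,"wz":0.18},{"jaw":0,"tx":0,"ty":-0.003,"tz":-0.004,"wx":0,"wy":0,"wz":0.2}])

```text
time: 11.7
tcp_pos: [0.5213, -0.0168, 0.0663]
eef_rot: [[0.46, 0.888, -0.0], [0.888, -0.46, -0.0], [-0.0, -0.0, -1.0]]
contact_force: [3.3, -0.8, -9.6]
grip_width: 0.151
grasp_force: 25.0
```

```bash
python3 tq.py 4
```

```text
t 11.9 yaw 1.0964 j6 0.328 tcp [ 0.5213 -0.0168  0.0663] F [  3.   -1.5 -13.8] tq [-0.0248  0.2906] [0.0303 0.9104] grip 0.15
```

```bash
sed -i 's/r.mean(0).round(4),r.std(0).round(4)/np.median(r,0).round(4),r[:,1].round(3)/; s/"yaw",/"wheel",(1.5139-np.arctan2(R[1,0],R[0,0])).round(3),"yaw",/' tq.py; python3 tq.py 3
```

```text
t 12.05 wheel 0.418 yaw 1.0958 j6 0.328 tcp [ 0.5213 -0.0168  0.0663] F [  3.9  -1.3 -17.3] tq [-0.0088 -0.0028] [ 0.052 -0.003 -0.017] grip 0.151
```

Call:
drive_tool(steps=[{"jaw":0,"tx":0,"ty":0.001,"tz":0.002,"wx":0,"wy":0,"wz":0.05},{"jaw":0,"tx":0,"ty":0.001,"tz":0.002,"wx":0,"wy":0,"wz":0.1},{"jaw":0,"tx":0,"ty":0.001,"tz":0.002,"wx":0,"wy":0,"wz":0.15},{"jaw":0,"tx":0,"ty":0.001,"tz":0.002,"wx":0,"wy":0,"wz":0.2},{"jaw":0,"tx":0,"ty":0.001,"tz":0.002,"wx":0,"wy":0,"wz":0.25},{"jaw":0,"tx":0,"ty":0.001,"tz":0.002,"wx":0,"wy":0,"wz":0.3},{"jaw":0,"tx":0,"ty":0.001,"tz":0.002,"wx":0,"wy":0,"wz":0.33},{"jaw":0,"tx":0,"ty":0.001,"tz":0.002,"wx":0,"wy":0,"wz":0.33}])

```text
time: 12.85
tcp_pos: [0.5214, -0.0169, 0.0662]
eef_rot: [[0.92, 0.392, 0.0], [0.392, -0.92, -0.0], [-0.0, 0.0, -1.0]]
contact_force: [1.1, -0.9, -7.8]
grip_width: 0.154
grasp_force: 25.0
```

```bash
python3 tq.py 4
```

```text
t 13.05 wheel 1.108 yaw 0.4058 j6 1.018 tcp [ 0.5215 -0.0169  0.0662] F [ 0.  -1.5 -5.8] tq [0.0201 0.2181] [ 1.042  0.356  0.081 -0.007] grip 0.151
```

Call:
drive_tool(steps=[{"jaw":0,"tx":0,"ty":0,"tz":0.001,"wx":0,"wy":0,"wz":0.05},{"jaw":0,"tx":0,"ty":0,"tz":0.001,"wx":0,"wy":0,"wz":0.09},{"jaw":0,"tx":0,"ty":0,"tz":0.001,"wx":0,"wy":0,"wz":0.09},{"jaw":0,"tx":0,"ty":0,"tz":0.001,"wx":0,"wy":0,"wz":0.09}])

```text
time: 13.45
tcp_pos: [0.5215, -0.0169, 0.0662]
eef_rot: [[0.976, 0.217, 0.0], [0.217, -0.976, -0.0], [0.0, 0.0, -1.0]]
contact_force: [-1.8, -2.7, 3.3]
grip_width: 0.157
grasp_force: 25.0
```

```bash
python3 tq.py 4
```

```text
t 13.65 wheel 1.297 yaw 0.217 j6 1.207 tcp [ 0.5215 -0.0169  0.0662] F [-2.2 -4.2  6.2] tq [ 0.0472 -0.0433] [ 0.088 -0.028 -0.058 -0.144] grip 0.153
```

Call:
drive_tool(steps=[{"jaw":0,"tx":0,"ty":0,"tz":0,"wx":0,"wy":0,"wz":0.02},{"jaw":0,"tx":0,"ty":0,"tz":0,"wx":0,"wy":0,"wz":0.042},{"jaw":0,"tx":0,"ty":0,"tz":0,"wx":0,"wy":0,"wz":0.042},{"jaw":0,"tx":0,"ty":0,"tz":0,"wx":0,"wy":0,"wz":0.042}])

```text
time: 14.05
tcp_pos: [0.5215, -0.0169, 0.0661]
eef_rot: [[0.992, 0.128, 0.0], [0.128, -0.992, -0.0], [0.0, 0.0, -1.0]]
contact_force: [-2.9, -4.1, 5.8]
grip_width: 0.149
grasp_force: 25.0
```

```bash
python3 tq.py 4
```

```text
t 14.25 wheel 1.385 yaw 0.1287 j6 1.295 tcp [ 0.5215 -0.0169  0.0662] F [-3.2 -3.7  6. ] tq [-0.0106 -0.0059] [ 0.025 -0.003 -0.009 -0.01 ] grip 0.153
```

Call:
drive_tool(steps=[{"jaw":0,"tx":0,"ty":0,"tz":0,"wx":0,"wy":0,"wz":0.02},{"jaw":0,"tx":0,"ty":0,"tz":0,"wx":0,"wy":0,"wz":0.042},{"jaw":0,"tx":0,"ty":0,"tz":0,"wx":0,"wy":0,"wz":0.042},{"jaw":0,"tx":0,"ty":0,"tz":0,"wx":0,"wy":0,"wz":0.042}])

```text
time: 14.65
tcp_pos: [0.5215, -0.017, 0.0662]
eef_rot: [[0.999, 0.041, 0.0], [0.041, -0.999, -0.0], [0.0, 0.0, -1.0]]
contact_force: [-2.3, -3.9, 5.3]
grip_width: 0.15
grasp_force: 25.0
```

```bash
python3 tq.py 4
```

```text
t 14.85 wheel 1.473 yaw 0.0408 j6 1.383 tcp [ 0.5215 -0.017   0.0661] F [-2.9 -3.7  6.6] tq [-0.029  -0.0011] [ 0.03   0.002 -0.004 -0.006] grip 0.155
```

Call:
drive_tool(steps=[{"jaw":0,"tx":0,"ty":0,"tz":0,"wx":0,"wy":0,"wz":0.02},{"jaw":0,"tx":0,"ty":0,"tz":0,"wx":0,"wy":0,"wz":0.042},{"jaw":0,"tx":0,"ty":0,"tz":0,"wx":0,"wy":0,"wz":0.042},{"jaw":0,"tx":0,"ty":0,"tz":0,"wx":0,"wy":0,"wz":0.042}])

```text
time: 15.25
tcp_pos: [0.5216, -0.017, 0.0662]
eef_rot: [[0.999, -0.047, 0.0], [-0.047, -0.999, -0.0], [0.0, 0.0, -1.0]]
contact_force: [-1.7, -3.6, 5.4]
grip_width: 0.149
grasp_force: 25.0
```

```bash
python3 tq.py 4
```

```text
t 15.45 wheel 1.561 yaw -0.0472 j6 1.471 tcp [ 0.5216 -0.017   0.0661] F [-1.9 -4.   6.4] tq [-0.0321  0.0042] [ 0.035  0.007  0.001 -0.   ] grip 0.151
```

Call:
drive_tool(steps=[{"jaw":0,"tx":0,"ty":0,"tz":0,"wx":0,"wy":0,"wz":0.02},{"jaw":0,"tx":0,"ty":0,"tz":0,"wx":0,"wy":0,"wz":0.042},{"jaw":0,"tx":0,"ty":0,"tz":0,"wx":0,"wy":0,"wz":0.042},{"jaw":0,"tx":0,"ty":0,"tz":0,"wx":0,"wy":0,"wz":0.042}])

```text
time: 15.85
tcp_pos: [0.5215, -0.017, 0.0661]
eef_rot: [[0.991, -0.135, 0.0], [-0.135, -0.991, -0.0], [0.0, 0.0, -1.0]]
contact_force: [-2.6, -4.5, 6.3]
grip_width: 0.151
grasp_force: 25.0
```

```bash
python3 tq.py 6
```

```text
t 16.15 wheel 1.649 yaw -0.1352 j6 1.559 tcp [ 0.5215 -0.017   0.0661] F [-2.9 -4.9  6. ] tq [-0.0387 -0.0281] [ 0.006 -0.021 -0.027 -0.029 -0.029 -0.029] grip 0.149
```

Call:
drive_tool(steps=[{"jaw":0,"tx":0,"ty":0,"tz":0,"wx":0,"wy":0,"wz":0.02},{"jaw":0,"tx":0,"ty":0,"tz":0,"wx":0,"wy":0,"wz":0.042},{"jaw":0,"tx":0,"ty":0,"tz":0,"wx":0,"wy":0,"wz":0.042},{"jaw":0,"tx":0,"ty":0,"tz":0,"wx":0,"wy":0,"wz":0.042}])

```text
time: 16.55
tcp_pos: [0.5215, -0.017, 0.0661]
eef_rot: [[0.975, -0.221, 0.0], [-0.221, -0.975, -0.0], [0.0, 0.0, -1.0]]
contact_force: [-2.3, -4.5, 6.7]
grip_width: 0.154
grasp_force: 25.0
```

```bash
python3 tq.py 6
```

```text
t 16.85 wheel 1.737 yaw -0.2231 j6 1.647 tcp [ 0.5215 -0.017   0.0662] F [-2.8 -4.7  5.6] tq [-0.0148 -0.0101] [ 0.024 -0.003 -0.009 -0.011 -0.011 -0.011] grip 0.154
```

Call:
drive_tool(steps=[{"jaw":0,"tx":0,"ty":0,"tz":0,"wx":0,"wy":0,"wz":0.02},{"jaw":0,"tx":0,"ty":0,"tz":0,"wx":0,"wy":0,"wz":0.042},{"jaw":0,"tx":0,"ty":0,"tz":0,"wx":0,"wy":0,"wz":0.042},{"jaw":0,"tx":0,"ty":0,"tz":0,"wx":0,"wy":0,"wz":0.042}])

```text
time: 17.25
tcp_pos: [0.5215, -0.017, 0.0661]
eef_rot: [[0.952, -0.306, 0.0], [-0.306, -0.952, -0.0], [0.0, 0.0, -1.0]]
contact_force: [-2.9, -5.2, 6.1]
grip_width: 0.149
grasp_force: 25.0
```

```bash
python3 tq.py 6
```

```text
t 17.55 wheel 1.825 yaw -0.3111 j6 1.735 tcp [ 0.5215 -0.017   0.0662] F [-3.1 -4.8  6. ] tq [-0.0021 -0.0043] [ 0.03   0.003 -0.003 -0.005 -0.005 -0.005] grip 0.154
```

Call:
drive_tool(steps=[{"jaw":0,"tx":0,"ty":0,"tz":0,"wx":0,"wy":0,"wz":0.02},{"jaw":0,"tx":0,"ty":0,"tz":0,"wx":0,"wy":0,"wz":0.042},{"jaw":0,"tx":0,"ty":0,"tz":0,"wx":0,"wy":0,"wz":0.042},{"jaw":0,"tx":0,"ty":0,"tz":0,"wx":0,"wy":0,"wz":0.042}])

```text
time: 17.95
tcp_pos: [0.5215, -0.0171, 0.0662]
eef_rot: [[0.921, -0.389, 0.0], [-0.389, -0.921, -0.0], [0.0, 0.0, -1.0]]
contact_force: [-2.3, -4.6, 5.2]
grip_width: 0.151
grasp_force: 25.0
```

```bash
python3 tq.py 6
```

```text
t 18.25 wheel 1.913 yaw -0.399 j6 1.823 tcp [ 0.5215 -0.017   0.0661] F [-1.9 -4.8  5.7] tq [ 0.017 -0.003] [ 0.031  0.004 -0.002 -0.004 -0.004 -0.004] grip 0.156
```

Call:
drive_tool(steps=[{"jaw":0,"tx":0,"ty":0,"tz":0,"wx":0,"wy":0,"wz":0.02},{"jaw":0,"tx":0,"ty":0,"tz":0,"wx":0,"wy":0,"wz":0.042},{"jaw":0,"tx":0,"ty":0,"tz":0,"wx":0,"wy":0,"wz":0.042},{"jaw":0,"tx":0,"ty":0,"tz":0,"wx":0,"wy":0,"wz":0.042}])

```text
time: 18.65
tcp_pos: [0.5215, -0.0171, 0.0661]
eef_rot: [[0.884, -0.468, 0.0], [-0.468, -0.884, -0.0], [0.0, 0.0, -1.0]]
contact_force: [-3.2, -4.3, 6.5]
grip_width: 0.152
grasp_force: 25.0
```

```bash
python3 tq.py 5
```

```text
t 18.9 wheel 2.001 yaw -0.487 j6 1.911 tcp [ 0.5215 -0.017   0.0661] F [-3.2 -5.2  5.8] tq [-0.0282 -0.0329] [ 0.001 -0.027 -0.033 -0.034 -0.035] grip 0.152
```

Call:
drive_tool(steps=[{"jaw":0,"tx":0,"ty":0,"tz":0,"wx":0,"wy":0,"wz":0.02},{"jaw":0,"tx":0,"ty":0,"tz":0,"wx":0,"wy":0,"wz":0.042},{"jaw":0,"tx":0,"ty":0,"tz":0,"wx":0,"wy":0,"wz":0.042},{"jaw":0,"tx":0,"ty":0,"tz":0,"wx":0,"wy":0,"wz":0.042}])

```text
time: 19.3
tcp_pos: [0.5215, -0.0171, 0.0662]
eef_rot: [[0.839, -0.544, 0.0], [-0.544, -0.839, -0.0], [0.0, 0.0, -1.0]]
contact_force: [-2.6, -5.6, 6.1]
grip_width: 0.154
grasp_force: 25.0
```

```bash
python3 tq.py 5
```

```text
t 19.55 wheel 2.089 yaw -0.5749 j6 1.999 tcp [ 0.5215 -0.0171  0.0661] F [-2.7 -4.9  5.9] tq [-0.0144 -0.0059] [ 0.027  0.001 -0.006 -0.008 -0.008] grip 0.153
```

Call:
drive_tool(steps=[{"jaw":0,"tx":0,"ty":0,"tz":0,"wx":0,"wy":0,"wz":0.02},{"jaw":0,"tx":0,"ty":0,"tz":0,"wx":0,"wy":0,"wz":0.042},{"jaw":0,"tx":0,"ty":0,"tz":0,"wx":0,"wy":0,"wz":0.042},{"jaw":0,"tx":0,"ty":0,"tz":0,"wx":0,"wy":0,"wz":0.042}])

```text
time: 19.95
tcp_pos: [0.5215, -0.0171, 0.0661]
eef_rot: [[0.788, -0.615, 0.0], [-0.615, -0.788, -0.0], [0.0, 0.0, -1.0]]
contact_force: [-3.4, -6.3, 5.9]
grip_width: 0.152
grasp_force: 25.0
```

```bash
python3 tq.py 5
```

```text
t 20.2 wheel 2.177 yaw -0.6629 j6 2.087 tcp [ 0.5215 -0.0171  0.0661] F [-2.6 -5.6  6.5] tq [-0.0153  0.002 ] [0.036 0.008 0.002 0.001 0.   ] grip 0.153
```

Call:
drive_tool(steps=[{"jaw":0,"tx":0,"ty":0,"tz":0,"wx":0,"wy":0,"wz":0.02},{"jaw":0,"tx":0,"ty":0,"tz":0,"wx":0,"wy":0,"wz":0.042},{"jaw":0,"tx":0,"ty":0,"tz":0,"wx":0,"wy":0,"wz":0.042},{"jaw":0,"tx":0,"ty":0,"tz":0,"wx":0,"wy":0,"wz":0.042}])

```text
time: 20.6
tcp_pos: [0.5214, -0.0171, 0.0661]
eef_rot: [[0.731, -0.682, 0.0], [-0.682, -0.731, -0.0], [0.0, 0.0, -1.0]]
contact_force: [-2.9, -5.5, 5.4]
grip_width: 0.149
grasp_force: 25.0
```

```bash
python3 tq.py 5; python3 - <<'E'
from h import *
a=read_camera("scene")[:,:,::-1];t=read_camera("top")[:,:,::-1]
cv2.imwrite("pics/p3.png",np.hstack([cv2.resize(a[210:310,245:345],(400,400),interpolation=2),cv2.resize(t[255:305,275:325],(400,400),interpolation=2)]))
E
```

```text
t 20.85 wheel 2.265 yaw -0.7508 j6 2.175 tcp [ 0.5214 -0.0171  0.0662] F [-2.7 -5.3  6.7] tq [0.0471 0.0681] [0.102 0.075 0.068 0.067 0.067] grip 0.151
```

View pics/p3.png

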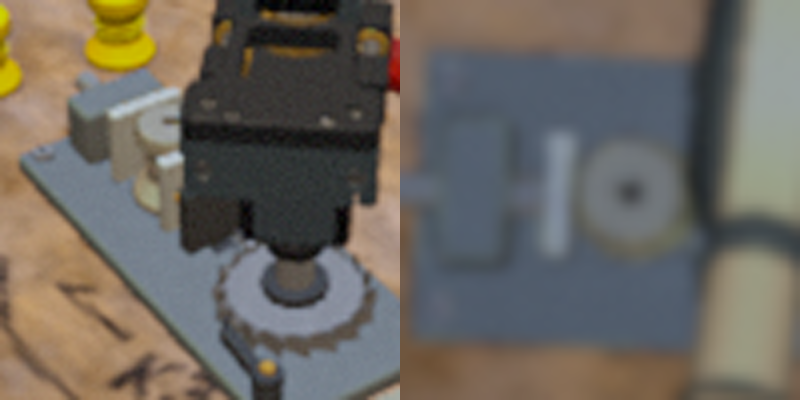

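There's a clear torque step (+0.067 N m) between wheel 2.18 and 2.27 rad, so the insulator is pinched with 6 teeth caught. The next two clicks are at about 2.44 and 2.79, so I'll wind to about 2.87, well short of 3.14.

Call:
drive_tool(steps=[{"jaw":0,"tx":0,"ty":0,"tz":0,"wx":0,"wy":0,"wz":0.04},{"jaw":0,"tx":0,"ty":0,"tz":0,"wx":0,"wy":0,"wz":0.08},{"jaw":0,"tx":0,"ty":0,"tz":0,"wx":0,"wy":0,"wz":0.12},{"jaw":0,"tx":0,"ty":0,"tz":0,"wx":0,"wy":0,"wz":0.12},{"jaw":0,"tx":0,"ty":0,"tz":0,"wx":0,"wy":0,"wz":0.12}])

```text
time: 21.45
tcp_pos: [0.5214, -0.0171, 0.0661]
eef_rot: [[0.538, -0.843, -0.0], [-0.843, -0.538, -0.001], [0.0, 0.0, -1.0]]
contact_force: [-2.9, -6.6, 6.5]
grip_width: 0.152
grasp_force: 25.0
```

```bash
python3 tq.py 5
```

```text
t 21.7 wheel 2.516 yaw -1.002 j6 2.426 tcp [ 0.5214 -0.0171  0.0661] F [-3.4 -6.2  6. ] tq [0.1293 0.0955] [0.158 0.107 0.095 0.093 0.093] grip 0.154
```

Call:
drive_tool(steps=[{"jaw":0,"tx":0,"ty":0,"tz":0,"wx":0,"wy":0,"wz":0.04},{"jaw":0,"tx":0,"ty":0,"tz":0,"wx":0,"wy":0,"wz":0.08},{"jaw":0,"tx":0,"ty":0,"tz":0,"wx":0,"wy":0,"wz":0.12},{"jaw":0,"tx":0,"ty":0,"tz":0,"wx":0,"wy":0,"wz":0.17},{"jaw":0,"tx":0,"ty":0,"tz":0,"wx":0,"wy":0,"wz":0.17},{"jaw":0,"tx":0,"ty":0,"tz":0,"wx":0,"wy":0,"wz":0.17}])

```text
time: 22.3
tcp_pos: [0.5213, -0.0172, 0.0661]
eef_rot: [[0.211, -0.978, -0.0], [-0.978, -0.211, -0.001], [0.0, 0.0, -1.0]]
contact_force: [-3.1, -7.5, 6.6]
grip_width: 0.148
grasp_force: 25.0
```

```bash
python3 tq.py 5
```

```text
t 22.55 wheel 2.872 yaw -1.358 j6 2.782 tcp [ 0.5214 -0.0172  0.0662] F [-3.6 -7.4  7.3] tq [0.1372 0.1439] [0.22  0.159 0.144 0.14  0.14 ] grip 0.147
```

Torque rose by one more tooth's worth (0.093 to 0.140), so two clicks are in. I'll ease back onto the pawl, open and lift away.

Call:
drive_tool(steps=[{"jaw":0,"tx":0,"ty":0,"tz":0,"wx":0,"wy":0,"wz":-0.02},{"jaw":0,"tx":0,"ty":0,"tz":0,"wx":0,"wy":0,"wz":-0.045},{"jaw":0,"tx":0,"ty":0,"tz":0,"wx":0,"wy":0,"wz":-0.045},{"jaw":0,"tx":0,"ty":0,"tz":0,"wx":0,"wy":0,"wz":-0.045}])

```text
time: 22.95
tcp_pos: [0.5214, -0.0172, 0.0661]
eef_rot: [[0.302, -0.953, -0.0], [-0.953, -0.302, -0.001], [0.0, 0.0, -1.0]]
contact_force: [-4.3, -6.2, 7.7]
grip_width: 0.152
grasp_force: 25.0
```

```bash
python3 tq.py 5
```

```text
t 23.2 wheel 2.778 yaw -1.2637 j6 2.688 tcp [ 0.5213 -0.0171  0.0661] F [-4.1 -6.5  6.3] tq [0.1789 0.1802] [0.144 0.173 0.18  0.182 0.183] grip 0.146
```

Call:
drive_tool(steps=[{"jaw":0.2,"tx":0,"ty":0,"tz":0,"wx":0,"wy":0,"wz":0},{"jaw":0.3,"tx":0,"ty":0,"tz":0,"wx":0,"wy":0,"wz":0},{"jaw":0.45,"tx":0,"ty":0,"tz":0,"wx":0,"wy":0,"wz":0},{"jaw":0.45,"tx":0,"ty":0,"tz":0,"wx":0,"wy":0,"wz":0},{"jaw":0.45,"tx":0,"ty":0,"tz":-0.1,"wx":0,"wy":0,"wz":0},{"jaw":0.45,"tx":0,"ty":0,"tz":-0.25,"wx":0,"wy":0,"wz":0},{"jaw":0.45,"tx":0,"ty":0,"tz":-0.5,"wx":0,"wy":0,"wz":0},{"jaw":0.45,"tx":0.4,"ty":0,"tz":-0.75,"wx":0,"wy":0,"wz":0},{"jaw":0.45,"tx":0.8,"ty":0,"tz":-0.9,"wx":0,"wy":0,"wz":0},{"jaw":0.45,"tx":0.9,"ty":0,"tz":-0.9,"wx":0,"wy":0,"wz":0}])

```text
time: 24.2
tcp_pos: [0.5627, -0.1468, 0.2318]
eef_rot: [[0.302, -0.953, 0.002], [-0.953, -0.302, -0.0], [0.001, -0.002, -1.0]]
contact_force: [1.1, 0.2, -1.1]
grip_width: 0.448
grasp_force: 0.0
```

```bash
python3 - <<'E'
from h import *
a=read_camera("scene")[:,:,::-1];t=read_camera("top")[:,:,::-1];s=state();print(s["time"],s["tcp_pos"],s["contact_force"])
cv2.imwrite("pics/p4.png",np.hstack([cv2.resize(a[220:320,245:345],(400,400),interpolation=2),cv2.resize(t[245:315,275:375],(560,400),interpolation=2)])[:,:800])
E
```

```text
24.3 [ 0.56463948 -0.15074769  0.23225197] [ 0.55915587  1.33026199 -0.32611735]
```

View pics/p4.png

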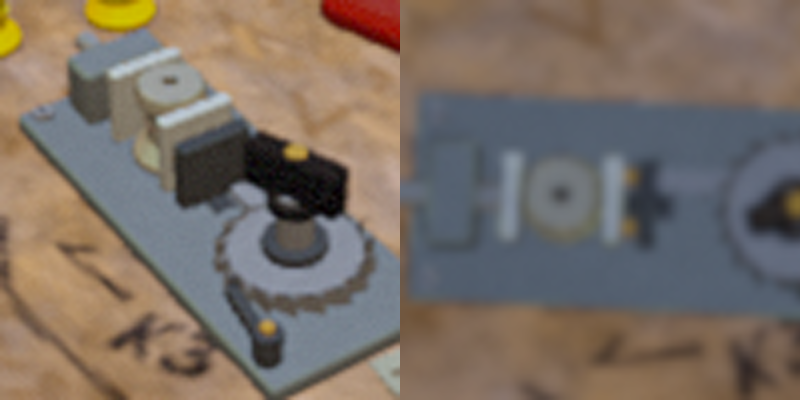

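The picture shows the insulator upright and pinched between both plates. The springs are compressed and the wing sits at about 18°, which fits tooth 8. The pawl is holding and the robot is clear.

```bash
python3 -c "
from rig import *
print(hand_in())"
```

```text
the job is handed in; nothing more can be done
None
```

The larger insulator stands on the vice bed, pinched between both plates and wound on two more clicks, with the pawl holding; the smaller one was not touched, and I handed the job in at about 24 s.

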